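Tip a long battery pack out of its charging dock

ROBOT

A 6-joint arm with a two-finger parallel gripper is mounted at the origin on the work surface. World frame = base frame: x ahead of the robot, y to its left, z up, the work surface at z = 0. Lengths are in m, angles in degrees, forces in N, time in s.
With the tool pointing down it reaches from about 0.4 to 0.825 m from the base axis. Payload 7 kg.
Tool frame: the origin (TCP) lies between the finger pads; the fingertips stand 22 mm ahead of it and the grasp point (between the pads) lies 3 mm ahead of it; z points along the fingers, y is the direction in which the jaws open and shut (so a half turn about z gives the same grasp; the last joint's range is limited). The gripper opens to 88 mm and grips with 3 to 60 N. Pads are 19 mm wide; open, the fingers measure 130 mm over their backs; the gripper's body (78 mm by 193 mm) begins 47 mm behind the grasp point.
Start: joints at [88.241, 20.546, 0.682, 0, -70.136, -16.507], TCP at [0.212, 0.641, 0.225] pointing down, gripper open.
Joint ranges: [-176.03, 176.03], [-82.01, 121.73], [-58.28, 71.71], [-173.87, 95.51], [-174.79, -0.11], [-173.66, 173.66]. Speed limits (degrees/s): [136.94, 136.94, 172.46, 180, 180, 180].

INTERFACE

Orientations are given as [roll, pitch, yaw] about the fixed x, y, z axes, in that order (R = Rz(yaw) Ry(pitch) Rx(roll)).
In Python, from plant import telemetry, cams, r gives the robot as it stands.
- The arm moves only by the tool carry_out, never from a script. Its argument "commands" is one flat list of numbers, 5 for each row, row after row: the shift along the world's x, y, z as a fraction of full scale, then the turn about the world's z as a fraction of full scale, then the gripper's target within -1 to 1 (shut at 1, half-way at 0, fully open at -1). In form: [x, y, z, turn, claw, x, y, z, turn, claw, ...]. A call has 1 to 8 rows; each row shifts and turns the commanded pose from where the row before left it; what a row does not reach is not made up. Full scale, the value 1, is 0.04 m for a shift and 4 degrees for a turn. A row lasts 1/10 s, in which the tool goes at most 50 mm and 8.59 degrees, less where a joint would pass 70% of its speed; a pose out of reach is approached as far as the arm can. A call with a number of a shift or a turn outside -1 to 1 is refused whole. A call with a gripper value outside its range is refused whole. The fingers move at their own pace and stop on an object; "grip_force" is the grip in N (left out, the last holds). Time passes only in rows, so rows that do not move let the fingers close. It gives the time, the measured TCP pose, the force and the opening at its end, in the units of the state.
- telemetry.get_state(): the state, without advancing time (a new reading comes with each control period).
- cams.capture(name): name is "side" or "top" or "wrist"; returns a dict with "frame" (480x640x3 uint8, red, green, blue), "camera_matrix" (3x3 intrinsics, pixels), "k1" (the pictures are not rectified: a ray, as slopes to the right and down, at radius r is drawn at 1 + k1 r^2 times it, then the intrinsics apply), "camera_from_world" (4x4, takes a point from world to camera coordinates); the wrist camera has in their place "mount" (4x4, takes a point from camera to tool coordinates, whose origin is the TCP and whose axes are the flange's). Camera axes: x right, y down, z forward; pixel columns grow to the right and rows downward; lengths in m; the calibration is good to about 2 mm. A picture is of the moment at which its call begins: read the wrist's pose just before it. There is no depth.
- r.close_job(): hands the job in, once; it reports no verdict.
The state is a dict: "time_s": time; "joints": joint angles; "qd": joint speeds; "joint_torque": joint torques, N m; "tcp_pos": TCP position; "eef_rot": TCP orientation; "contact_force": force on the tool from outside, world axes, zero at the start; "moment": the same for the moment, N m; "gripper_width": finger opening in m.
Only numpy, scipy, OpenCV 4.12 (cv2) and the standard library are available. Lean on these libraries where they do the work, as an engineer would, in place of code of your own. Each camera call takes 0.05 s, during which the arm holds its last target. There are 200 camera calls.

TASK

At the kit bench, press the notched end of the long battery pack down in its charging dock so that its other end tips up, then lift the pack out by the raised end and lay it flat in the shallow aluminium tray. The short pack in the other, shorter dock is not wanted.

Things in the scene. Friction and masses are not known exactly. Their poses are not given: they have to be found in the camera images.
- pack_center (a point): Centre (half-way up) of the long battery pack: loose black plastic slab 110 mm long (x), 52 wide (y), 14 thick (z up), 0.12-0.26 kg, bare-metal panel on top, three small brass contacts at its -x end. Starts in the dock, top flush with the dock's top, its x along the dock's x; 2.5 mm gaps at its sides. A shorter (74 mm) pack in a shorter dock is a bystander.
- dock: Fixed grey charging dock 150 mm long (x), 90 wide (y), 50 high, pocket 57 wide for the pack. Origin: centre of underside. Its -x end wall has a 30 mm wide thumb notch: press the pack's top at that end, at dock x = -43, y = 0, z = 50 mm (10 mm from the pack's end). 2 to 4 N moves it; that spot sinks 17 mm to a firm stop (13 under a flat 20 mm tip), and the pack's +x end rises 26 mm and stays up.
- rocker (a joint): Tilt in rad of the cradle under the pack: 0 flat (pack flush), growing as the -x end is pressed, 0.45 at the stop; stiff, stays where left. Pack and cradle turn together about the dock's -y axis; pivot line at dock x = -8 mm, 32 mm above the dock's underside, 4 mm below the pack's underside.
- tray: Fixed shallow open aluminium tray, 210 mm (x) by 180 mm (y) by 25 mm high, walls and floor 5 mm thick. Origin: centre of its underside; the inner floor is 5 mm above it. A small steel coupler (34 mm long, 18 mm thick) lies in its -x, -y corner.
Mind the look-alikes: they are no part of the job. What is shaped like the part that bears pack_center but brown or red is not meant.

How it is judged (in metres and radians):
On the way, in this order (a step that is already met when the one before it is completed fails the run):
1. the pack is tipped up in its dock by pressing its notched end (value of joint rocker above 0.3 rad and angle between pack_center's own z axis and vertical above 0.25 rad and horizontal distance between pack_center and dock below 0.03 m and height (world z) of pack_center below 0.065 m), for 0.2 s.
2. the pack is lifted clear of the dock (height (world z) of pack_center above 0.085 m), for 0.1 s.
At the end, for the whole second after the job is handed in: The long pack lies inside the tray, flat on its floor (within 10 degrees of level, its centre no more than 18 mm above the tray's underside), released and at rest (z of pack_center in the frame of tray between 0.006 and 0.018 m and x of pack_center in the frame of tray between -0.08 and 0.08 m and y of pack_center in the frame of tray between -0.07 and 0.07 m and angle between the z axis of pack_center and the z axis of tray, either way round below 0.17 rad and linear speed of pack below 0.02 m/s); the robot touches nothing.
It also fails if it takes over 51 s, if anything falls off the work surface, if the arm or the gripper's body presses on something with over 40 N, if the wrist force passes 120 N, or if a joint passes its speed limit or range.

## Working session

There is one attempt and no reset: what is moved stays moved. The work goes in short steps, Python scripts to look and compute and a tool call to move; the robot and the scene stay as the last step left them, time stands still between calls to the robot, and variables do not carry over. Pictures are saved under pics/ and viewed, about 8 in all and at most 12, crops included, and the job is handed in when it is done.

Besides the shell and the picture viewer there is one more tool, called after "Request:" in YAML: its name, and indented under it one key for each argument. carry_out: Moves the arm, as the interface text tells. Shift numbers are shares of 0.04 m and turn numbers shares of 4 degrees, none past 1 either way. Its arguments: {"type":"object","properties":{"commands":{"type":"array"},"grip_force":{"type":"number"}},"required":["commands"]}

```bash
mkdir -p pics
cat > h.py <<'E'
import numpy as np,cv2,json
from scipy.spatial.transform import Rotation as R
from plant import telemetry,cams,r
def snap(name,fn):
    s=telemetry.get_state(); c=cams.capture(name)
    K=np.array(c["camera_matrix"]);k1=c["k1"]
    if name=="wrist":
        T=np.eye(4);T[:3,:3]=R.from_euler('xyz',s["eef_rot"],degrees=True).as_matrix();T[:3,3]=s["tcp_pos"]
        wc=T@np.array(c["mount"])
    else: wc=np.linalg.inv(np.array(c["camera_from_world"]))
    np.savez("pics/"+fn+".npz",K=K,k1=k1,wc=wc)
    cv2.imwrite("pics/"+fn+".png",cv2.cvtColor(np.array(c["frame"]),cv2.COLOR_RGB2BGR))
def ray(fn,px):
    d=np.load("pics/"+fn+".npz");K,k1,wc=d["K"],float(d["k1"]),d["wc"]
    u=cv2.undistortPoints(np.array(px,float).reshape(-1,1,2),K,np.array([k1,0,0,0,0.])).reshape(-1,2)
    D=np.c_[u,np.ones(len(u))]@wc[:3,:3].T
    return wc[:3,3],D
def plane(fn,px,z):
    o,D=ray(fn,px); return o+D*((z-o[2])/D[:,2])[:,None]
def tri(f1,p1,f2,p2):
    o1,D1=ray(f1,p1);o2,D2=ray(f2,p2);out=[]
    for a,b in zip(D1,D2):
        t=np.linalg.lstsq(np.c_[a,-b],o2-o1,rcond=None)[0]
        A=o1+t[0]*a;B=o2+t[1]*b;out.append(np.r_[(A+B)/2,np.linalg.norm(A-B)])
    return np.array(out)
E
python3 - <<'E'
from h import *
for n in("top","side"): snap(n,n+"1")
snap("wrist","wrist1")
a=[cv2.imread(f"pics/{n}1.png") for n in("top","side")]
print(telemetry.get_state())
E
```

```text
{'time_s': 0.15, 'joints': array([ 8.82438018e+01,  2.05816080e+01,  6.46751139e-01, -1.59290475e-02,
       -7.01347484e+01, -1.65075734e+01]), 'qd': array([-0.05140286, -0.04597969,  0.18227496,  0.22601742, -0.01971802,
        0.02527735]), 'joint_torque': array([-9.09370410e-04, -5.83274388e+01,  2.93292600e+01,  7.00125217e+00,
        8.84044392e-03, -1.12015091e-04]), 'tcp_pos': array([0.21143389, 0.6406507 , 0.22444537]), 'eef_rot': array([ 1.79929008e+02, -5.42060350e-03, -1.82691902e+01]), 'contact_force': array([-0.27871769,  0.23982523, -0.7868295 ]), 'moment': array([-0.02333534,  0.02042821,  0.03699387]), 'gripper_width': 0.08737958667417464}
```

View pics/top1.png

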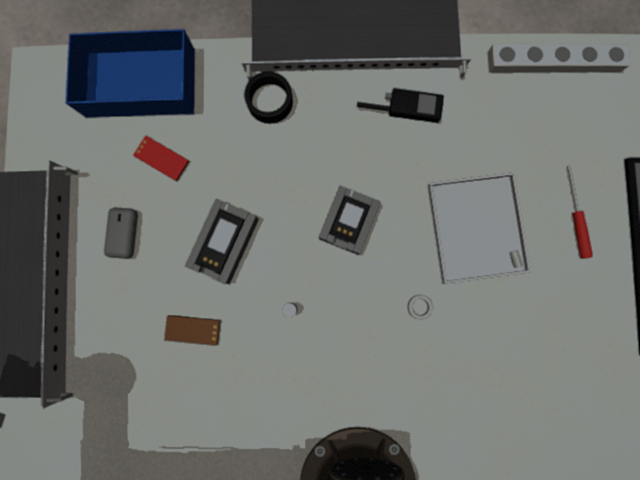

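View pics/side1.png

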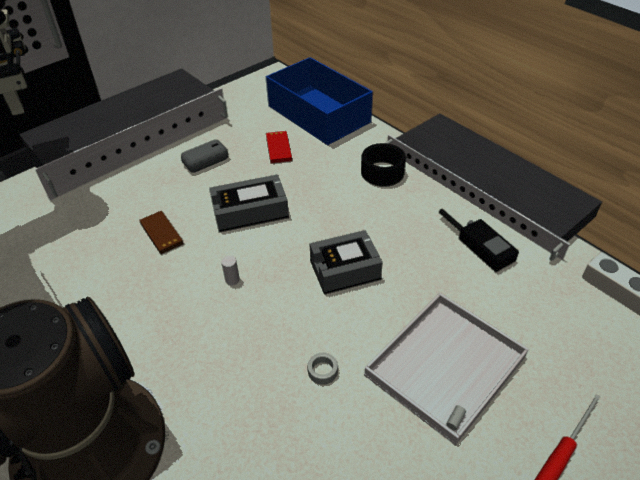

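The top view shows the long dock at about (225,240), with its contacts at the lower-left end (210,262). The short dock is at (350,218). The tray is at (478,228), with the coupler at (516,259). The side view shows the long dock at (250,203) and the tray at (446,367). Next I'll make enlarged crops to pick corners.

Run:
```python
from h import *
t=cv2.imread("pics/top1.png");s=cv2.imread("pics/side1.png")
a=cv2.resize(t[190:290,180:270],(360,400),interpolation=cv2.INTER_CUBIC)
b=cv2.resize(s[165:240,200:300],(400,300),interpolation=cv2.INTER_CUBIC); b=cv2.copyMakeBorder(b,0,100,0,0,0)
cv2.imwrite("pics/c1.png",cv2.convertScaleAbs(np.hstack([a,b]),alpha=1.6))
# tray contour rough corners from top view
print("tray top rim",plane("top1",[(429,184),(512,175),(527,270),(443,282)],0.025).round(3))
print("coupler",plane("top1",[(516,259)],0.02).round(3))
print("dock",plane("top1",[(225,240),(210,262)],0.05).round(3))
print("tri tray",tri("top1",[(429,184),(512,175),(527,270),(443,282)],"side1",[(366,373),(440,297),(527,351),(459,440)]).round(3))
```

```text
tray top rim [[ 0.605 -0.163  0.025]
 [ 0.621 -0.337  0.025]
 [ 0.423 -0.356  0.025]
 [ 0.403 -0.182  0.025]]
coupler [[ 0.446 -0.337  0.02 ]]
dock [[0.496 0.253 0.05 ]
 [0.453 0.283 0.05 ]]
tri tray [[ 0.55  -0.158 -0.121  0.176]
 [ 0.548 -0.251  0.171  0.095]
 [ 0.457 -0.34   0.182  0.115]
 [ 0.451 -0.282 -0.155  0.146]]
```

View pics/c1.png

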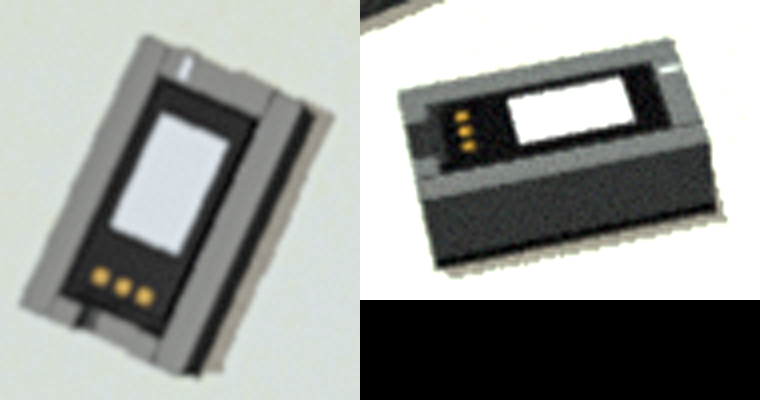

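The crop shows the long dock from both views, with the thumb notch at the contact end, lower left in the top view. I'll triangulate the dock corners, the middle contact and the panel centre.

Run:
```python
from h import *
T=lambda x,y:(180+x/4-.4,190+y/4-.4); S=lambda x,y:(200+(x-360)/4-.4,165+y/4-.4)
tp=[T(148,38),T(305,100),T(185,375),T(22,303),T(122,286),T(170,183)]
sp=[S(670,40),S(712,130),S(420,195),S(402,92),S(465,131),S(570,112)]
w=tri("top1",tp,"side1",sp);print("dock",w.round(4))
p=plane("top1",tp,0.05);print(p.round(4));print("sides",[np.linalg.norm(p[i]-p[(i+1)%4]).round(4) for i in range(4)])
c=p[:4].mean(0);d=(p[0]+p[1]-p[2]-p[3])[:2];print("centre",c,"yaw",np.degrees(np.arctan2(d[1],d[0])))
print("tri tray",tri("top1",[(429,184),(512,175),(527,270),(443,282)],"side1",[(440,297),(527,351),(459,440),(366,373)]).round(3))
```

```text
dock [[5.784e-01 2.697e-01 5.170e-02 3.000e-04]
 [5.444e-01 1.900e-01 5.910e-02 1.000e-04]
 [4.088e-01 2.516e-01 5.600e-02 3.100e-03]
 [4.475e-01 3.329e-01 5.010e-02 3.000e-04]
 [4.545e-01 2.829e-01 5.100e-02 4.000e-04]
 [5.050e-01 2.594e-01 4.990e-02 1.300e-03]]
[[0.5788 0.27   0.05  ]
 [0.5456 0.1913 0.05  ]
 [0.4102 0.2519 0.05  ]
 [0.4473 0.333  0.05  ]
 [0.4547 0.2831 0.05  ]
 [0.5055 0.259  0.05  ]]
sides [np.float64(0.0854), np.float64(0.1484), np.float64(0.0892), np.float64(0.1458)]
centre [0.49549771 0.26154668 0.05      ] yaw -24.85583508441583
tri tray [[ 0.608 -0.166  0.014  0.003]
 [ 0.623 -0.341  0.02   0.004]
 [ 0.425 -0.363  0.01   0.003]
 [ 0.404 -0.187  0.006  0.001]]
```

Request:
carry_out:
  commands: [0.7,-0.95,0,-0.17,-1,0.7,-0.95,0,-0.17,-1,0.7,-0.95,0,-0.17,-1,0.7,-0.95,0,-0.17,-1,0.7,-0.95,0,-0.17,-1,0.7,-0.95,0,-0.17,-1,0.7,-0.95,0,-0.17,1]

```text
time_s: 0.85
tcp_pos: [0.4082, 0.3732, 0.2252]
eef_rot: [-180.0, 0.0, -23.0]
contact_force: [0.9, 0.2, 0.2]
gripper_width: 0.0837
```

Request:
carry_out:
  commands: [0.7,-0.95,0,-0.17,1,0.7,-0.95,0,-0.17,1,0,-0.3,0,-0.17,1,0,0,0,0,1,0,0,0,0,1,0,0,0,0,1]
  grip_force: 20

```text
time_s: 1.45
tcp_pos: [0.4632, 0.2879, 0.2251]
eef_rot: [-180.0, 0.0, -25.0]
contact_force: [-1.6, 0.3, -0.2]
gripper_width: 0.0368
```

Run:
```python
from h import *
snap("wrist","w2")
s=telemetry.get_state();print(s["tcp_pos"],s["eef_rot"],s["gripper_width"],s["contact_force"])
d=np.load("pics/w2.npz");print(d["wc"].round(3),d["K"])
```

```text
[0.46310772 0.28805118 0.22511609] [-1.79996241e+02  1.75981157e-03 -2.49688444e+01] 0.03297641517313254 [ 0.3024224  -0.67151781 -1.02151037]
[[-0.423 -0.877 -0.228  0.524]
 [-0.906  0.409  0.107  0.26 ]
 [-0.     0.252 -0.968  0.386]
 [ 0.     0.     0.     1.   ]] [[389.54016372   0.         316.09931146]
 [  0.         389.54016372 242.39735856]
 [  0.           0.           1.        ]]
```

View pics/w2.png

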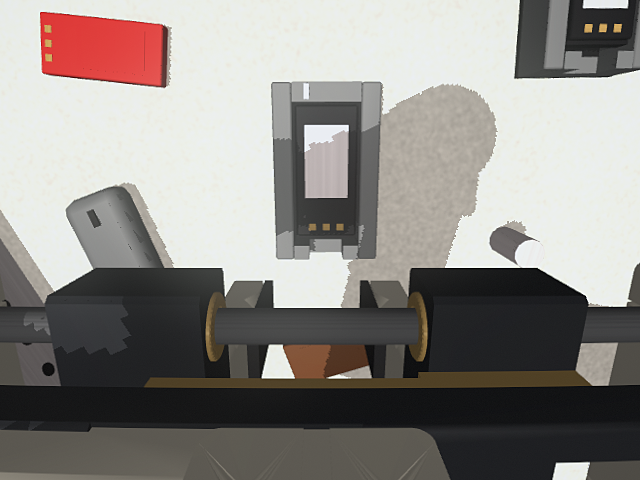

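The wrist view shows the dock head-on. Its top corners are at about (272,83), (382,83), (376,258) and (277,258), and the contacts at (312..340,227). Next I'll project these.

Run:
```python
from h import *
im=cv2.imread("pics/w2.png");h=cv2.cvtColor(im,cv2.COLOR_BGR2HSV)
m=cv2.inRange(h,(8,80,60),(32,255,255));m[:215]=0;m[240:]=0;m[:,:300]=0;m[:,350:]=0
n,_,st,cen=cv2.connectedComponentsWithStats(m);C=[c for c,s in zip(cen[1:],st[1:]) if s[4]>15];print(C)
px=[(272,83),(382,83),(376,258),(277,258),np.mean(C,axis=0)]
p=plane("w2",px,0.05);print(p.round(4))
print("sides",[np.linalg.norm(p[i]-p[(i+1)%4]).round(4) for i in range(4)])
c=p[:4].mean(0);d=(p[0]+p[1]-p[2]-p[3])[:2];print("centre",c,"yaw",np.degrees(np.arctan2(d[1],d[0])))
print("tri contact w2/side",tri("w2",[px[4]],"side1",[(200+105/4-.4,165+131/4-.4)]).round(4),"w2/top",tri("w2",[px[4]],"top1",[(210.1,261.1)]).round(4))
```

```text
[array([311.88636364, 226.65909091]), array([326. , 226.5]), array([339.5 , 226.64])]
[[0.5811 0.2726 0.05  ]
 [0.5434 0.1919 0.05  ]
 [0.4092 0.2539 0.05  ]
 [0.4469 0.3347 0.05  ]
 [0.4546 0.2828 0.05  ]]
sides [np.float64(0.0891), np.float64(0.1479), np.float64(0.0892), np.float64(0.1479)]
centre [0.49512927 0.26325203 0.05      ] yaw -24.819358153545227
tri contact w2/side [[0.4546 0.2829 0.051  0.0005]] w2/top [[4.547e-01 2.828e-01 5.090e-02 1.000e-04]]
```

Request:
carry_out:
  commands: [-0.18,-0.18,-0.9,0,1,0,0,-0.9,0,1,0,0,-0.9,0,1,0,0,-0.7,0,1,0,0,0,0,1,0,0,0,0,1]

```text
time_s: 2.1
tcp_pos: [0.4563, 0.2806, 0.0895]
eef_rot: [180.0, -0.0, -25.0]
contact_force: [0.6, 1.1, 0.2]
gripper_width: 0.0002
```

Request:
carry_out:
  commands: [0,0,-0.15,0,1,0,0,-0.15,0,1,0,0,-0.1,0,1,0,0,-0.1,0,1,0,0,0,0,1]

```text
time_s: 2.6
tcp_pos: [0.4562, 0.2795, 0.0688]
eef_rot: [180.0, 0.0, -25.1]
contact_force: [-0.1, -0.2, 0.8]
gripper_width: 0.0005
```

Request:
carry_out:
  commands: [0,0.02,-0.08,0,1,0,0,-0.08,0,1,0,0,-0.06,0,1,0,0,0,0,1]

```text
time_s: 3.0
tcp_pos: [0.4562, 0.2804, 0.0599]
eef_rot: [180.0, 0.0, -25.1]
contact_force: [0.4, -0.4, -0.3]
gripper_width: 0.0004
```

Request:
carry_out:
  commands: [0,0,-0.04,0,1,0,0,0,0,1]

```text
time_s: 3.2
tcp_pos: [0.4563, 0.2805, 0.0586]
eef_rot: [180.0, 0.0, -25.1]
contact_force: [-0.4, 0.5, 0.5]
gripper_width: 0.0007
```

Run:
```python
from h import *
snap("side","s3")
s=cv2.imread("pics/s3.png");cv2.imwrite("pics/c3.png",cv2.convertScaleAbs(cv2.resize(s[130:250,170:330],(640,480),interpolation=cv2.INTER_CUBIC),alpha=1.5))
print(telemetry.get_state()["contact_force"],telemetry.get_state()["moment"])
```

```text
[-0.26218878  0.40824682  0.25741737] [-0.01832719 -0.00586949 -0.00695175]
```

View pics/c3.png

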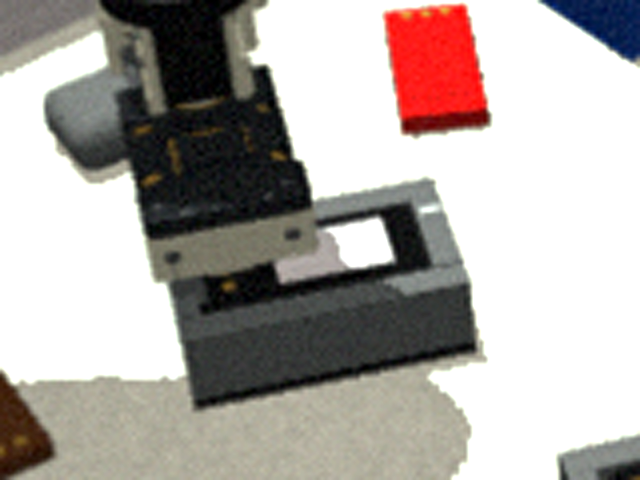

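The side view shows the pack still flat: the visible contact at crop (228,286) has not moved. The gripper's body hides the fingers, so I'll check the other views.

Run:
```python
from h import *
snap("top","t4");snap("wrist","w4")
t=cv2.imread("pics/t4.png")[190:290,170:290];w=cv2.imread("pics/w4.png")
a=cv2.resize(t,(480,400),interpolation=cv2.INTER_CUBIC)
b=cv2.resize(w[0:400,160:480],(320,400))
cv2.imwrite("pics/c4.png",cv2.convertScaleAbs(np.hstack([a,b]),alpha=1.5))
s=telemetry.get_state();print(s)
```

```text
{'time_s': 3.35, 'joints': array([ 5.25616083e+01,  1.73558644e+01, -2.88642396e+01,  2.56260891e-03,
       -4.37705718e+01,  1.23729342e+01]), 'qd': array([-0.04803657, -0.0454236 ,  0.093799  ,  0.16519747,  0.02959526,
        0.00927264]), 'joint_torque': array([-2.72219200e-03, -4.61035609e+01,  2.15799969e+01,  5.12983829e+00,
        5.35205507e-02, -6.10131337e-05]), 'tcp_pos': array([0.4564295 , 0.28062912, 0.05885372]), 'eef_rot': array([-1.79991272e+02, -3.72980386e-03, -2.50636074e+01]), 'contact_force': array([ 0.45616556, -0.08177162,  0.48563971]), 'moment': array([-0.05665438,  0.03412589,  0.00133688]), 'gripper_width': 0.000264373290315404}
```

View pics/c4.png

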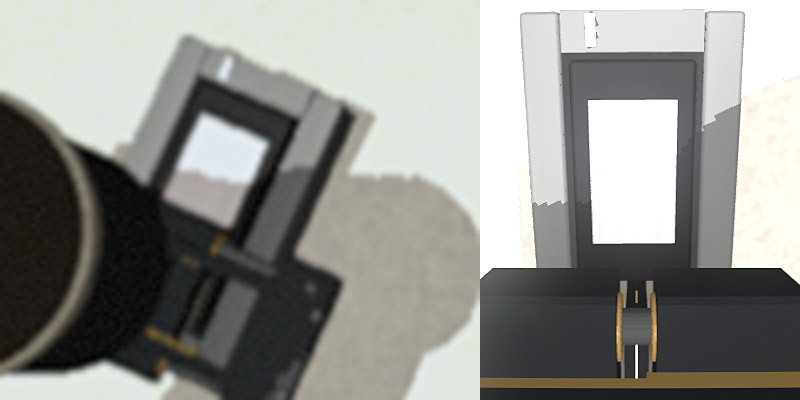

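Run:
```python
from h import *
L=lambda p:[(x-320,y) for x,y in p]
d=plane("w4",L([(522,12),(745,12),(588,99),(677,99),(676,243),(588,243)]),.05);print(d.round(4))
e=plane("w2",[(304,125),(350,125),(348,198),(305,198)],.05);print(e.round(4))
n=lambda a:[np.linalg.norm(a[i]-a[(i+1)%4]).round(4) for i in range(4)]
print(np.linalg.norm(d[0]-d[1]),n(d[2:]),n(e))
print(np.load("pics/w4.npz")["wc"].round(3))
```

```text
[[0.5817 0.2718 0.05  ]
 [0.5444 0.1921 0.05  ]
 [0.5413 0.2629 0.05  ]
 [0.5257 0.2297 0.05  ]
 [0.4697 0.2547 0.05  ]
 [0.4865 0.2906 0.05  ]]
[[0.5404 0.2632 0.05  ]
 [0.5243 0.2287 0.05  ]
 [0.4695 0.2548 0.05  ]
 [0.4852 0.2885 0.05  ]]
0.08797839192085778 [np.float64(0.0367), np.float64(0.0614), np.float64(0.0396), np.float64(0.0614)] [np.float64(0.0381), np.float64(0.0608), np.float64(0.0372), np.float64(0.0608)]
[[-0.424 -0.876 -0.228  0.518]
 [-0.906  0.411  0.107  0.252]
 [-0.     0.252 -0.968  0.219]
 [ 0.     0.     0.     1.   ]]
```

Run:
```python
from h import *
for f in("w2","w4"):
    d=np.load(f"pics/{f}.npz");wc=d["wc"];K=d["K"];k1=float(d["k1"]);print(k1)
    s={"w2":([.4631,.2881,.2251],-24.97),"w4":([.4564,.2806,.0589],-25.06)}[f]
    M=R.from_euler('xyz',[180,0,s[1]],degrees=True).as_matrix()
    hw=.0165 if f=="w2" else 0
    P=np.array([[x,y,z] for z in(-.0,.022) for x in(-.0095,.0095) for y in(-hw,hw)])
    W=P@M.T+s[0]; iw=np.linalg.inv(wc);C=W@iw[:3,:3].T+iw[:3,3]
    q=cv2.projectPoints(C,np.zeros(3),np.zeros(3),K,np.array([k1,0,0,0,0.]))[0].reshape(-1,2)
    print(f,np.c_[P*1000,q.round(0)])
a=cv2.imread("pics/w2.png")[240:400,180:460];b=cv2.imread("pics/w4.png")[240:400,220:420]
o=np.vstack([cv2.resize(a,(525,300)),cv2.copyMakeBorder(cv2.resize(b,(375,300)),0,0,0,150,0)])
cv2.imwrite("pics/c5.png",o)
```

```text
-0.032214843206747105
w2 [[ -9.5 -16.5  -0.  280.  318. ]
 [ -9.5  16.5  -0.  353.  318. ]
 [  9.5 -16.5  -0.  279.  278. ]
 [  9.5  16.5  -0.  354.  278. ]
 [ -9.5 -16.5  22.  284.  299. ]
 [ -9.5  16.5  22.  349.  299. ]
 [  9.5 -16.5  22.  283.  263. ]
 [  9.5  16.5  22.  350.  263. ]]
-0.032214843206747105
w4 [[ -9.5   0.   -0.  317.  318. ]
 [ -9.5   0.   -0.  317.  318. ]
 [  9.5   0.   -0.  316.  278. ]
 [  9.5   0.   -0.  316.  278. ]
 [ -9.5   0.   22.  316.  299. ]
 [ -9.5   0.   22.  316.  299. ]
 [  9.5   0.   22.  316.  263. ]
 [  9.5   0.   22.  316.  263. ]]
```

View pics/c5.png

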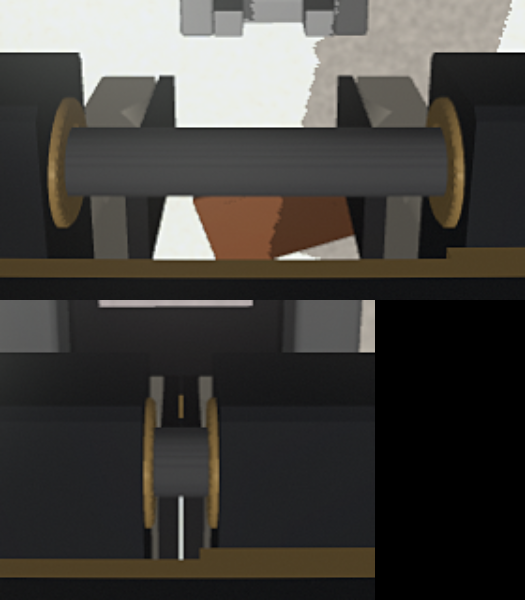

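The wrist view shows the middle contact, still flush, at about (316,296) through the slit between the closed fingers. The fingertips show at row 281. A tip 22 mm ahead of the TCP should show at row 263, so the tips look shorter than stated and haven't reached the pack. I'll go on down in small steps and watch the force.

Request:
carry_out:
  commands: [0,0,-0.1,0,1,0,0,0,0,1]

```text
time_s: 3.55
tcp_pos: [0.4561, 0.2803, 0.0542]
eef_rot: [180.0, 0.0, -25.1]
contact_force: [0.2, -0.3, 0.3]
gripper_width: 0.0003
```

Request:
carry_out:
  commands: [0,0,-0.1,0,1,0,0,0,0,1]

```text
time_s: 3.75
tcp_pos: [0.4561, 0.2803, 0.0502]
eef_rot: [180.0, 0.0, -25.1]
contact_force: [0.2, -0.1, 1.2]
gripper_width: 0.0004
```

Request:
carry_out:
  commands: [0,0,-0.05,0,1,0,0,0,0,1]

```text
time_s: 3.95
tcp_pos: [0.4563, 0.2807, 0.0487]
eef_rot: [-180.0, 0.0, -25.1]
contact_force: [-0.1, 0.8, -0.2]
gripper_width: 0.0002
```

Run:
```python
from h import *
snap("side","s6");snap("wrist","w6")
def pan(f,roi):
    x0,y0,x1,y1=roi;g=cv2.imread(f"pics/{f}.png")[y0:y1,x0:x1].min(2)
    n,l,st,c=cv2.connectedComponentsWithStats((g>95).astype(np.uint8))
    return [(tuple(s+np.array([x0,y0,0,0,0])),) for s in st[1:] if s[4]>30]
for f in("side1","s3","s6"): print(f,pan(f,(225,170,280,215)))
a=cv2.imread("pics/s3.png").astype(int);b=cv2.imread("pics/s6.png").astype(int)
print(np.abs(a-b)[170:215,262:290].mean(),np.abs(a-cv2.imread("pics/side1.png"))[170:215,262:290].mean())
for f in("w4","w6"): print(f,pan(f,(225,40,380,268)))
```

```text
side1 [((np.int64(225), np.int64(170), np.int64(55), np.int64(15), np.int64(538)),), ((np.int64(237), np.int64(184), np.int64(31), np.int64(17), np.int64(330)),)]
s3 [((np.int64(246), np.int64(170), np.int64(34), np.int64(15), np.int64(279)),), ((np.int64(239), np.int64(184), np.int64(30), np.int64(16), np.int64(252)),)]
s6 [((np.int64(244), np.int64(170), np.int64(36), np.int64(14), np.int64(293)),), ((np.int64(243), np.int64(184), np.int64(25), np.int64(16), np.int64(205)),)]
3.1955026455026454 11.457936507936507
w4 [((np.int64(225), np.int64(40), np.int64(155), np.int64(205), np.int64(5370)),), ((np.int64(268), np.int64(99), np.int64(90), np.int64(145), np.int64(12416)),)]
w6 [((np.int64(225), np.int64(40), np.int64(155), np.int64(196), np.int64(3595)),), ((np.int64(265), np.int64(97), np.int64(96), np.int64(153), np.int64(14033)),)]
```

Still flat, which fits tips that end close to the TCP plane. I'll carry on down.

Request:
carry_out:
  commands: [0,0,-0.08,0,1,0,0,0,0,1]

```text
time_s: 4.25
tcp_pos: [0.4561, 0.2809, 0.0456]
eef_rot: [-180.0, 0.0, -25.1]
contact_force: [-3.2, 1.0, 2.4]
gripper_width: 0.0005
```

Request:
carry_out:
  commands: [0,0,-0.08,0,1,0,0,0,0,1]

```text
time_s: 4.45
tcp_pos: [0.4559, 0.281, 0.0423]
eef_rot: [-180.0, 0.0, -25.1]
contact_force: [-5.9, 2.9, 4.4]
gripper_width: 0.0003
```

Run:
```python
from h import *
snap("side","s7");snap("wrist","w7")
a=cv2.resize(cv2.imread("pics/s7.png")[150:240,190:310],(480,360),interpolation=cv2.INTER_CUBIC)
b=cv2.resize(cv2.imread("pics/w7.png")[0:360,160:480],(320,360))
cv2.imwrite("pics/c7.png",cv2.convertScaleAbs(np.hstack([a,b]),alpha=1.6))
print(telemetry.get_state()["contact_force"],telemetry.get_state()["moment"])
```

```text
[-4.92918817  2.19824425  4.14670433] [0.87638357 1.62437893 0.06271424]
```

View pics/c7.png

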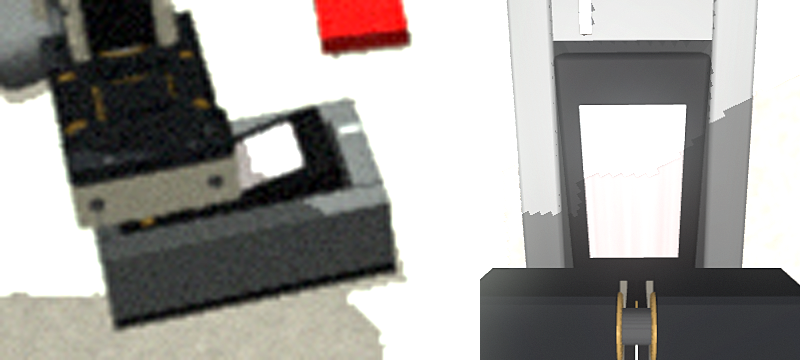

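The side and wrist crops show the pack now tilting, with the panel tapering toward the notch. So the real fingertips sit at about the TCP height. I'll keep pressing to the stop.

Request:
carry_out:
  commands: [-0.02,0.01,-0.08,0,1,0,0,0,0,1]

```text
time_s: 4.75
tcp_pos: [0.4551, 0.2814, 0.039]
eef_rot: [-180.0, 0.0, -25.1]
contact_force: [-5.6, 3.2, 2.8]
gripper_width: 0.0008
```

Request:
carry_out:
  commands: [-0.02,0.01,-0.08,0,1,0,0,0,0,1]

```text
time_s: 4.95
tcp_pos: [0.4545, 0.2817, 0.0363]
eef_rot: [-180.0, 0.0, -25.0]
contact_force: [-6.6, 1.1, 8.7]
gripper_width: 0.0005
```

Request:
carry_out:
  commands: [0,0,-0.05,0,1,0,0,0,0,1]

```text
time_s: 5.15
tcp_pos: [0.4546, 0.2819, 0.0357]
eef_rot: [-180.0, -0.0, -25.0]
contact_force: [-10.2, -0.2, 21.7]
gripper_width: 0.0004
```

Request:
carry_out:
  commands: [0,0,0.3,0,1,0,0,1,0,-1,0,0,1,0,-1,0,0,1,0,-1,0,0,1,0,-1,0,0,0,0,-1,0,0,0,0,-1,0,0,0,0,-1]

```text
time_s: 5.95
tcp_pos: [0.4543, 0.2808, 0.205]
eef_rot: [179.9, 0.0, -25.1]
contact_force: [-0.4, 0.3, -0.7]
gripper_width: 0.0512
```

Request:
carry_out:
  commands: [0,0,0,0,-1,0,0,0,0,-1,0,0,0,0,-1,0,0,0,0,-1]

```text
time_s: 6.35
tcp_pos: [0.4548, 0.2813, 0.2056]
eef_rot: [180.0, 0.0, -25.1]
contact_force: [0.4, -0.0, 0.8]
gripper_width: 0.0825
```

Run:
```python
from h import *
snap("wrist","w8");snap("side","s8")
s=telemetry.get_state();print(s["tcp_pos"],s["gripper_width"],s["contact_force"])
a=cv2.imread("pics/w8.png")[:400,100:560]
b=cv2.resize(cv2.imread("pics/s8.png")[160:230,200:300],(340,240),interpolation=cv2.INTER_CUBIC);b=cv2.copyMakeBorder(b,0,160,0,0,0)
cv2.imwrite("pics/c8.png",np.hstack([a,cv2.convertScaleAbs(b,alpha=1.6)]))
```

```text
[0.45475277 0.28134398 0.20575569] 0.08667784214411364 [-0.51387584 -0.08154462  0.40391338]
```

View pics/c8.png

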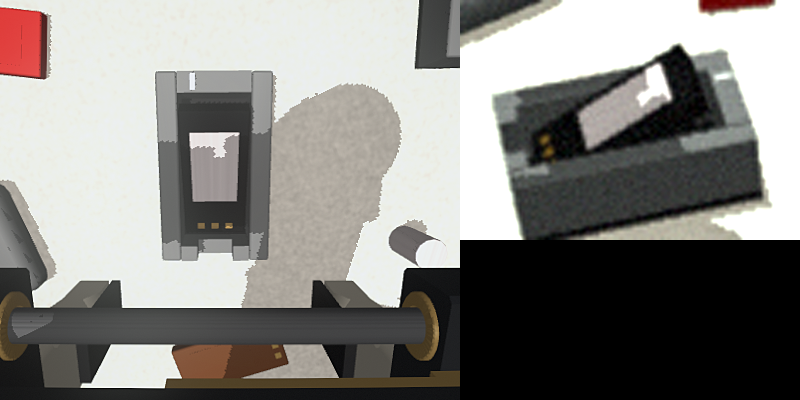

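The pack is tipped up: the side crop shows the raised end at about (683,45), and the wrist crop shows the end edge at row 103. The finger gap of 193 px at 86.7 mm opening also puts the fingertips at the TCP plane. I'll check the height of the raised end.

Run:
```python
from h import *
S=lambda x,y:(200+(x-460)/3.4-.4,160+y/3.4-.4)
# +y corner of raised end; far panel corners (+y)
p=tri("w8",[(279,103),(291,132)],"side8" if 0 else "s8",[S(683,45),S(655,62)])
print(p.round(4))
c=np.array([.4952,.2628]);d=np.array([.907,-.421]);n=np.array([.421,.907])
print([( (q[:2]-c)@d,(q[:2]-c)@n) for q in p])
e=plane("w8",[(279,103),(351,103)],.076);print([((q[:2]-c)@d,(q[:2]-c)@n) for q in e])
print("grasp xy",c+.033*d)
```

```text
[[0.549  0.2665 0.0749 0.0044]
 [0.5279 0.2676 0.0721 0.0039]]
[(np.float64(0.04725857084146243), np.float64(0.026026020851915573)), (np.float64(0.027594400488544363), np.float64(0.018107386168058622))]
[(np.float64(0.0493455549104175), np.float64(0.025786384405739615)), (np.float64(0.04916100197619889), np.float64(-0.025133557265233746))]
grasp xy [0.525131 0.248907]
```

Request:
carry_out:
  commands: [0.88,-0.41,0,0,-1,0.88,-0.41,0,0,-1,0,0,-1,0,-1,0,0,-1,0,-1,0,0,-0.8,0,-1,0,0,0,0,-1,0,0,0,0,-1]

```text
time_s: 7.15
tcp_pos: [0.5255, 0.2486, 0.0944]
eef_rot: [179.9, -0.0, -25.0]
contact_force: [0.8, -0.4, 0.6]
gripper_width: 0.0872
```

Request:
carry_out:
  commands: [0,0,-0.4,0,-1,0,0,-0.3,0,-1,0,0,-0.15,0,-1,0,0,0,0,-1]

```text
time_s: 7.55
tcp_pos: [0.5251, 0.2486, 0.06]
eef_rot: [180.0, 0.0, -25.1]
contact_force: [0.7, -0.1, -0.4]
gripper_width: 0.0875
```

Request:
carry_out:
  commands: [0,0,-0.15,0,-1,0,0,0,0,0.4,0,0,0,0,0.6,0,0,0,0,0.6,0,0,0,0,0.6,0,0,0,0,0.6,0,0,0,0,0.6,0,0,0,0,0.6]
  grip_force: 25

```text
time_s: 8.35
tcp_pos: [0.5259, 0.2496, 0.0543]
eef_rot: [-179.9, -0.0, -25.0]
contact_force: [1.3, 4.9, -1.5]
gripper_width: 0.0518
```

Request:
carry_out:
  commands: [0,0,0,0,0.6,0,0,0,0,0.6]

```text
time_s: 8.55
tcp_pos: [0.5258, 0.2495, 0.0543]
eef_rot: [-179.9, -0.0, -25.0]
contact_force: [1.9, 6.4, -1.1]
gripper_width: 0.052
```

Gripped at 52 mm, which matches the pack's width. Lifting now.

Request:
carry_out:
  commands: [0.02,0.03,0.15,0,0.6,0,0,0.3,0,0.6,0,0,0.5,0,0.6,0,0,0.7,0,0.6,0,0,0.8,0,0.6,0,0,0.8,0,0.6,0,0,0.3,0,0.6,0,0,0,0,0.6]
  grip_force: 30

```text
time_s: 9.35
tcp_pos: [0.5264, 0.2498, 0.1982]
eef_rot: [-179.8, -0.1, -25.1]
contact_force: [0.3, -0.1, -2.3]
gripper_width: 0.0513
```

Run:
```python
from h import *
snap("wrist","w9");snap("side","s9")
s=telemetry.get_state();print(s["tcp_pos"],s["gripper_width"],s["contact_force"])
a=cv2.resize(cv2.imread("pics/s9.png")[90:250,180:340],(400,400),interpolation=cv2.INTER_CUBIC)
b=cv2.resize(cv2.imread("pics/w9.png"),(400,300));b=cv2.copyMakeBorder(b,0,100,0,0,0)
cv2.imwrite("pics/c9.png",cv2.convertScaleAbs(np.hstack([a,b]),alpha=1.5))
```

```text
[0.5251236  0.24911318 0.19500379] 0.05187154945592368 [-0.29601989  0.25249611 -2.54684356]
```

View pics/c9.png

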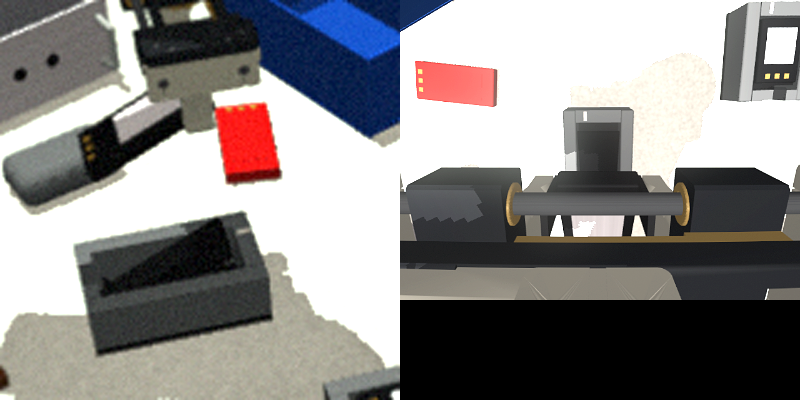

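The pack is held by its raised end, clear of the dock, tilted about 25° with the contact end low. Now I'll carry it to the tray.

Request:
carry_out:
  commands: [0.036,-0.5,0,0.47,0.6,0.036,-0.78,0,0.47,0.6,0.036,-0.78,0,0.47,0.6,0.036,-0.78,0,0.47,0.6,0.036,-0.78,0,0.47,0.6,0.036,-0.78,0,0.47,0.6,0.036,-0.78,0,0.47,0.6,0.036,-0.78,0,0.47,0.6]

```text
time_s: 10.25
tcp_pos: [0.5361, 0.0098, 0.1939]
eef_rot: [179.9, 0.2, -10.0]
contact_force: [0.9, -0.7, -0.1]
gripper_width: 0.0519
```

Request:
carry_out:
  commands: [0.036,-0.78,0,0.47,0.6,0.036,-0.78,0,0.47,0.6,0.036,-0.78,0,0.47,0.6,0.036,-0.78,0,0.47,0.6,0.036,-0.78,0,0.47,0.6,0.036,-0.78,0,0.47,0.6,0.036,-0.78,0,0.47,0.6,0.036,-0.78,0,0.47,0.6]

```text
time_s: 11.05
tcp_pos: [0.5476, -0.2393, 0.1936]
eef_rot: [-179.9, 0.2, 5.1]
contact_force: [0.6, 0.4, -1.3]
gripper_width: 0.0515
```

Request:
carry_out:
  commands: [0,-0.28,-0.5,0,0.6,0,0,-0.8,0,0.6,0,0,-0.8,0,0.6,0,0,-0.5,0,0.6,0,0,0,0,0.6,0,0,0,0,0.6]

```text
time_s: 11.65
tcp_pos: [0.5483, -0.2494, 0.091]
eef_rot: [-180.0, 0.2, 5.0]
contact_force: [0.8, 0.0, -1.9]
gripper_width: 0.0518
```

Request:
carry_out:
  commands: [0,0,-0.5,0,0.6,0,0,-0.4,0,0.6,0,0,-0.2,0,0.6,0,0,0,0,0.6]
  grip_force: 12

```text
time_s: 12.05
tcp_pos: [0.5488, -0.2494, 0.0478]
eef_rot: [-180.0, 0.0, 5.0]
contact_force: [0.5, 0.0, -1.4]
gripper_width: 0.0517
```

Request:
carry_out:
  commands: [0,0,-0.2,0,0.6,0,0,-0.2,0,0.6,0,0,0,0,0.6]

```text
time_s: 12.35
tcp_pos: [0.5494, -0.2495, 0.0317]
eef_rot: [180.0, -0.0, 5.0]
contact_force: [1.1, -0.4, 0.7]
gripper_width: 0.0518
```

Request:
carry_out:
  commands: [0,0,-0.15,0,0.6,0,0,-0.15,0,0.6,0,0,0,0,0.6]

```text
time_s: 12.65
tcp_pos: [0.5484, -0.2493, 0.019]
eef_rot: [-180.0, 0.1, 5.0]
contact_force: [1.1, 0.2, -0.2]
gripper_width: 0.0518
```

Request:
carry_out:
  commands: [0,0,-0.1,0,0.6,0,0,-0.1,0,0.6,0,0,0,0,0.6]
  grip_force: 8

```text
time_s: 12.95
tcp_pos: [0.5484, -0.2494, 0.0112]
eef_rot: [-180.0, 0.1, 5.0]
contact_force: [0.5, 0.2, -0.2]
gripper_width: 0.0518
```

Request:
carry_out:
  commands: [0,0,-0.04,0,0.6,0,0,0,0,0.6]

```text
time_s: 13.15
tcp_pos: [0.5486, -0.2494, 0.0101]
eef_rot: [-180.0, 0.0, 5.0]
contact_force: [0.5, -0.4, -0.5]
gripper_width: 0.0518
```

Request:
carry_out:
  commands: [0,0,-0.05,0,0.6,0,0,0,0,0.2,0,0,0,0,-0.2,0,0,0,0,-0.7,0,0,0,0,-0.7,0,0,0,0,-0.7,0,0,0,0,-0.7,0,0,0,0,-0.7]

```text
time_s: 13.95
tcp_pos: [0.549, -0.2494, 0.0084]
eef_rot: [180.0, -0.0, 5.0]
contact_force: [-1.0, 0.4, -0.6]
gripper_width: 0.0743
```

Request:
carry_out:
  commands: [0,0,0.3,0,-0.7,0,0,0.8,0,-0.7,0,0,1,0,-0.7,0,0,1,0,-0.7,0,0.9,0.9,0,-0.7,0,0.9,0,0,-0.7,-0.3,0.9,0,0,-0.7,0,0,0,0,-0.7]

```text
time_s: 14.75
tcp_pos: [0.5361, -0.1391, 0.1694]
eef_rot: [-180.0, -0.1, 5.2]
contact_force: [-0.2, 0.2, -0.0]
gripper_width: 0.0746
```

Request:
carry_out:
  commands: [0,0.9,0,0,-0.7,0,0.9,0,0,-0.7,0,0,0,0,-0.7,0,0,0,0,-0.7]

```text
time_s: 15.15
tcp_pos: [0.5372, -0.0696, 0.1685]
eef_rot: [180.0, -0.0, 5.1]
contact_force: [-0.5, 0.3, -0.2]
gripper_width: 0.0748
```

Run:
```python
from h import *
snap("top","t10");snap("side","s10")
print(telemetry.get_state()["tcp_pos"])
a=cv2.resize(cv2.imread("pics/t10.png")[165:295,410:540],(400,400),interpolation=cv2.INTER_CUBIC)
b=cv2.resize(cv2.imread("pics/s10.png")[285:445,360:540],(400,356),interpolation=cv2.INTER_CUBIC);b=cv2.copyMakeBorder(b,0,44,0,0,0)
cv2.imwrite("pics/c10.png",cv2.convertScaleAbs(np.hstack([a,b]),alpha=1.3))
```

```text
[ 0.53706582 -0.07063847  0.16811207]
```

View pics/c10.png

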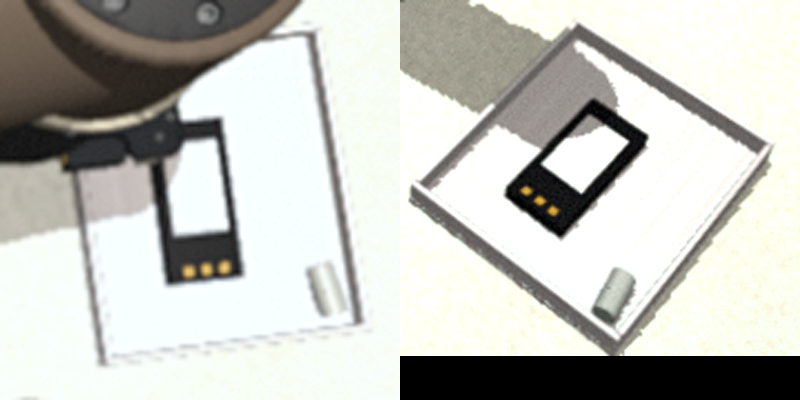

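The pack lies flat in the tray. The side crop shows its corners at (595,102), (645,137), (562,237) and (508,190), well away from the coupler. I'll do one numeric check, then hand in.

Run:
```python
from h import *
S=lambda x,y:(360+(x-400)/2.222,285+y/2.222); T=lambda x,y:(410+x/3.077,165+y/3.077)
p=plane("s10",[S(597,100),S(647,135),S(563,234),S(507,187)],.019)
print(p.round(4),p.mean(0),[np.linalg.norm(p[i]-p[(i+1)%4]).round(4) for i in range(4)])
print(tri("t10",[T(206,270),T(221,119)],"s10",[S(540,200),S(645,137)]).round(4))
q=(p.mean(0)-[.513,-.262,0])[:2];a=np.radians(5.3);print("tray xy",q@[np.cos(a),np.sin(a)],q@[-np.sin(a),np.cos(a)])
print(telemetry.get_state()["time_s"],r.close_job())
```

```text
[[ 0.5617 -0.2265  0.019 ]
 [ 0.5651 -0.2725  0.019 ]
 [ 0.4553 -0.2858  0.019 ]
 [ 0.4538 -0.2332  0.019 ]] [ 0.5089976  -0.25450037  0.019     ] [np.float64(0.0462), np.float64(0.1106), np.float64(0.0527), np.float64(0.1081)]
[[ 4.618e-01 -2.566e-01  2.090e-02  1.900e-03]
 [ 5.627e-01 -2.725e-01  1.860e-02  3.000e-04]]
tray xy -0.003292540242366529 0.007837275002803687
the job is handed in; nothing more can be done
15.25 None
```

I pressed the long pack's notched end down to its stop so the other end tipped up. I then gripped the raised end across its 52 mm width, lifted it clear of the dock and laid it flat in the tray. The job was handed in at 15.25 s of the 51 s allowed; the hand-in gives no verdict.

**Last checks:**
- **Position:** the pack's centre is at about x = -3 mm, y = +8 mm in the tray frame, well clear of the coupler.
- **Level:** two points on its top triangulate to 18.6 and 20.9 mm; flat on the tray floor, the top should be at 19 mm.
- **Release:** the gripper is open and well clear of the tray, with no force above noise.

**Disagreements:**
- **Fingertips:** contact, the wrist pictures and the firm stop all put the tips at about the TCP height, not 22 mm ahead of it. I pressed and gripped to that measured position.
- **End edge of the pack:** from the side picture, its +x edge measured 46 mm instead of 52. I put that down to picking the corners by eye, since the other three edges measured 53, 108 and 111 mm against 52, 110 and 110.
- **Raised end:** before the grasp, its top corner measured about 6 mm further along the dock than worked out from the given geometry. Its height agreed, and the grasp held.

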